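# Slide the empty filter pitcher under the tap

## Robot

A 6-joint arm with a two-finger parallel gripper is mounted at the origin on the work surface. World frame = base frame: x ahead of the robot, y to its left, z up, the work surface at z = 0. Lengths are in m, angles in rad, forces in N, time in s.
With the tool pointing down it reaches from about 0.25 to 0.725 m from the base axis. Payload 4 kg.
Tool frame: the origin (TCP) lies on the centre line of the jaws, within the pads' length; the fingertips stand 17 mm ahead of it and the grasp point (between the pads) lies 2 mm behind it; z points along the fingers, y is the line along which they close (so a half turn about z gives the same grasp; the last joint's range is limited). The gripper opens to 85 mm and grips with 20 to 120 N. Pads are 22 mm wide; open, the fingers measure 114 mm over their backs; the gripper's body (76 mm by 85 mm) begins 54 mm behind the grasp point. The pads swing forward as they close: fully open they stand 13 mm farther back than shut.
Start: joints at [-1.111, 0.241, 0.005, 1.335, 0, 1.571], TCP at [0.222, -0.448, 0.248] pointing down, gripper open.
Joint ranges: [-2.72, 2.72], [-1.05, 1.87], [-1.09, 1.28], [-1.99, 2.15], [-1.42, 1.44], [-3.14, 3.14]. Speed limits (rad/s): [2.79, 2.79, 3.14, 3.14, 3.14, 3.14].

## Interface

Orientations are given as a unit quaternion [x, y, z, w].
In Python, from workcell import bot, camera, get_calibration gives the robot as it stands.
- The arm moves only by the tool apply_moves, never from a script. Its argument "steps" is a list of rows, each a list of 3 entries, a list of its own where there are three numbers: the shift along the tool's x, y, z as a fraction of full scale, then the turn, a rotation vector about the tool's x, y, z as a fraction of full scale, then the opening, from 0 (shut) to 1 (fully open). A call has exactly 8 rows; each row shifts and turns the commanded pose from where the row before left it, along the tool's axes as they then stand; what a row does not reach is not made up. Full scale, the value 1, is 20 cm for a shift and pi rad for a turn. A row lasts 1/12 s, in which the tool goes at most 41.7 mm and 7.16 degrees, less where a joint would pass 70% of its speed; a pose out of reach is approached as far as the arm can. A call with a number of a shift or a turn outside -1 to 1 is refused whole. A call with a gripper value outside its range is refused whole. The fingers move at their own pace and stop on an object; the grip force is fixed at half the most. Time passes only in rows, so rows that do not move let the fingers close, or fill a call up. It gives the time, the measured TCP pose, the force, the opening and the grip force at its end, in the units of the state.
- bot.get_obs(): the state, without advancing time (a new reading comes with each control period).
- camera(name): name is "side" or "top" or "wrist"; returns (picture, depth): 420x560x3 uint8, red, green, blue; 420x560 float32, m along the optical axis (not along the pixel's ray), 0 where there is no reading.
- get_calibration(name): a dict with "fov_y" (degrees; the focal length in pixels is half the picture's height over the tangent of half this angle, whatever the lens; pixels are square), "cx", "cy" (the principal point, pixels), "dist_coeffs" ([k1, k2, p1, p2, k3] as OpenCV has them; the pictures are not rectified), "rvec" (rotation vector, rad) and "tvec" (3), from world to camera coordinates, as OpenCV has them. Camera axes: x right, y down, z forward; pixel columns grow to the right and rows downward; lengths in m; the calibration is good to about 2 mm. A picture is of the moment at which its call begins: read the wrist's pose just before it. get_calibration takes no time and is no camera call; for the wrist camera it gives the pose at the moment of the call.
- bot.job_done(): hands the job in; it is judged then, once.
The state is a dict: "clock": time; "joint_pos": joint angles; "joint_vel": joint speeds; "tau": joint torques, N m; "eef_pos": TCP position; "tool_rot": TCP orientation; "ft_force": force on the tool from outside, world axes, zero at the start; "ft_torque": the same for the moment, N m; "grip_width": finger opening in m; "grasp_force": force on a finger pad.
Only numpy, scipy, OpenCV 4.12 (cv2) and the standard library are available. Lean on these libraries where they do the work, as an engineer would, in place of code of your own. Each camera call takes 0.05 s, during which the arm holds its last target. There are 200 camera calls.

## Task

Push the empty grey filter pitcher across the quartz, low on its body so that it slides upright without tipping, until its whole foot stands on the round teal mat under the spout of the filtered-water tap. Only push it with the outside or tips of the fingers: do not grip it, lift it or take it by the handle, and leave the teapot, cups, spoon and tea tin where they are. Finish with the pitcher standing still and the robot clear of it.

Things in the scene. Friction and masses are not known exactly. Their poses are not given: they have to be found in the camera images.
- pitcher: grey filter pitcher, loose, empty, about 0.6 kg, round, tall, top heavy: foot 84 mm across, straight-sided to 50 mm height, 92 mm across at 205 mm, 240 mm high. Origin: centre of the foot's underside; z up. Slides when pushed 15 to 35 mm above the counter (3 to 10 N); may tip if pushed much above 50 mm. A vertical gripper may hit its upper body before the tips reach the foot; a tilted one clears it
- pitcher_lid (a point): top centre of the pitcher's dark lid (96 mm across, white clip tab), on the axis, 232 mm above the foot; a pouring lip on the pitcher's -x side just below reaches 60 mm from the axis
- pitcher_handle (a point): middle of the pitcher's handle bar, 82 mm from the axis on its +x side and 150 mm up; the bar runs from 98 to 202 mm height, out to 91 mm from the axis, and at the start points away from the robot, give or take 20 degrees
- tap: fixed steel filtered-water tap with its round teal mat; origin at the mat's centre on the counter, straight below the spout; axes parallel to the world's. The mat is 132 mm across, 1 mm thin, and does not hinder sliding. It lies left or right of the pitcher, 200 to 400 mm apart in y, within 80 mm in x; nothing stands on the straight way between
- tap_spout (a point): open lower end of the tap's spout, 261 mm above the mat's centre; the gooseneck, 18 mm thick, rises from here to 346 mm and runs along +x to the column
- tap_column (a point): point on the axis of the tap's upright column, 145 mm beyond the mat's centre in +x and 120 mm up; column 32 mm thick, base disc 52 mm across; a small fixed handle points to +x
- teapot: reddish clay teapot, body 116 mm across, 109 mm high, 190 mm over spout and handle (along its y); origin at the centre of its underside; leave alone
- cup_a: grey-green stoneware cup, 72 mm across, 70 mm high; origin at the centre of its underside; leave alone
- cup_b: grey-blue stoneware cup, 72 mm across, 70 mm high; origin at the centre of its underside; leave alone
- spoon: steel spoon lying flat, 160 mm long along its x, nearer the robot than the pitcher; origin under its middle; leave alone
- tea_tin: green tea tin with brass lid, 68 mm across, 110 mm high; origin at the centre of its underside; leave alone. (A fixed white cartridge box with a blue hinged flap, 89 mm high, stands at the back left, a dish rack and a rice cooker at the far corners, all out of the way)
Mind the look-alikes: they are no part of the job. What is shaped like the pitcher but orange is not meant.

How it is judged:
By the outcome, as a careful person would: the job done as asked, in the order asked, and still so for the second after the job is handed in, with the robot touching nothing.
It also fails if it takes over 61 s, if anything falls off the work surface, if the arm or the gripper's body presses on something with over 40 N, if the wrist force passes 120 N, or if a joint passes its speed limit or range.

## Working session

There is one attempt and no reset: what is moved stays moved. The work goes in short steps, Python scripts to look and compute and a tool call to move; the robot and the scene stay as the last step left them, time stands still between calls to the robot, and variables do not carry over. Pictures are saved under pics/ and viewed, at most 10 in all, crops included, and the job is handed in when it is done.

Besides the shell and the picture viewer there is one more tool, called by a JSON object that holds its "name" and its "arguments", one argument or row to a line. apply_moves: Moves the arm, as the interface text tells. Its arguments: {"type":"object","properties":{"steps":{"type":"array"}},"required":["steps"]}

```bash
mkdir -p pics; cat > h.py <<'E'
import numpy as np, cv2
from workcell import bot, camera, get_calibration
def K(c):
    f=210/np.tan(np.radians(c['fov_y'])/2); return np.array([[f,0,c['cx']],[0,f,c['cy']],[0,0,1.]])
def cal(n):
    c=get_calibration(n); R=cv2.Rodrigues(np.array(c['rvec'],float))[0]; return K(c),np.array(c['dist_coeffs'],float),R,np.array(c['tvec'],float).ravel()
def ray(n,px,z):
    k,d,R,t=cal(n); p=cv2.undistortPoints(np.array(px,float).reshape(-1,1,2),k,d).reshape(-1,2)
    C=-R.T@t; D=np.c_[p,np.ones(len(p))]@R; return C+D*((z-C[2])/D[:,2])[:,None]
def cloud(n,dep):
    k,d,R,t=cal(n); v,u=np.mgrid[:420,:560]; p=cv2.undistortPoints(np.stack([u,v],-1).reshape(-1,1,2).astype(float),k,d).reshape(-1,2)
    P=np.c_[p,np.ones(len(p))]*dep.reshape(-1,1); return ((P-t)@R).reshape(420,560,3)
E
python3 - <<'E'
from h import *
import os
for n in ('side','top'):
    im,d=camera(n); cv2.imwrite(f'pics/{n}0.png',im[...,::-1]); np.savez(f'{n}0.npz',im=im,d=d)
    k,dd,R,t=cal(n); print(n,-R.T@t,R[2])
o=bot.get_obs(); print(o['clock'],o['eef_pos'],o['tool_rot'])
E
```

```text
side [0.48722873 0.91659318 1.05575389] [ 0.05617349 -0.75149613 -0.65734169]
top [ 0.37176371 -0.12257423  1.15197677] [ 0.18227352  0.0088325  -0.98320819]
0.1 [ 0.22163341 -0.44761292  0.24750034] [ 9.73695918e-01  2.27849500e-01 -2.10990461e-04 -9.05152470e-04]
```

View pics/top0.png

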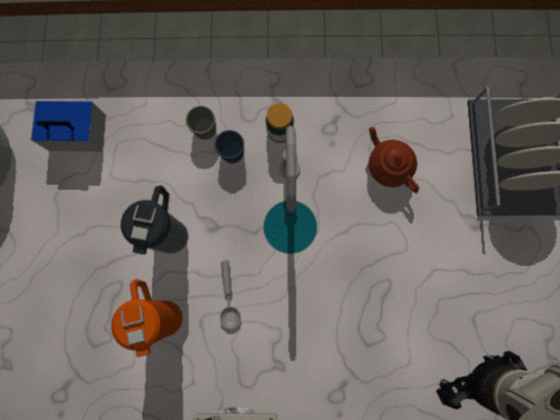

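View pics/side0.png

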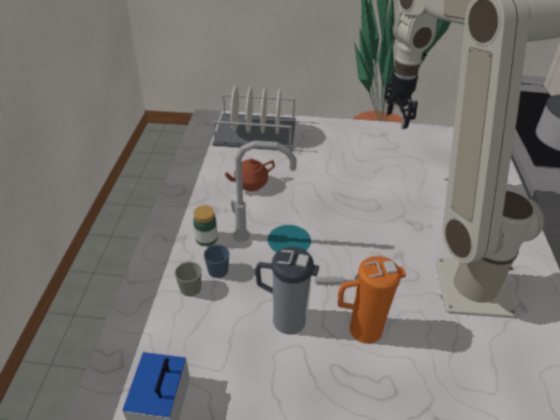

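The top view shows the grey pitcher's lid at (145,223), the orange look-alike at (137,325), the teal mat at (290,227) and the spoon at (228,295). The only thing that could be taken for the pitcher is the orange one, so I choose the grey one at (145,223). Next I measure it and check a crop.

```bash
python3 - <<'E'
from h import *
z=np.load('top0.npz'); im,d=z['im'],z['d']; W=cloud('top',d)
s=np.load('side0.npz'); ims,ds=s['im'],s['d']; S=cloud('side',ds)
hs=cv2.cvtColor(im,cv2.COLOR_RGB2HSV)
m=(cv2.inRange(hs,(80,120,40),(100,255,255))>0)&(abs(W[...,2])<.02)
v,u=np.nonzero(m); (cx,cy),r=cv2.minEnclosingCircle(np.c_[u,v].astype(np.float32)); print('mat',cx,cy,ray('top',[[cx,cy]],.001), ray('top',[[cx-r,cy],[cx+r,cy]],.001))
hh=cv2.cvtColor(ims,cv2.COLOR_RGB2HSV); ms=(cv2.inRange(hh,(80,120,40),(100,255,255))>0)&(abs(S[...,2])<.02)&(S[...,1]<.2)&(S[...,0]<.62)
P=S[ms]; print('mat side',P.min(0),P.max(0))
# column/ pitcher clouds
def circ(P):
    A=np.c_[2*P[:,:2],np.ones(len(P))]; a=np.linalg.lstsq(A,(P[:,:2]**2).sum(1),rcond=None)[0]; return a[:2],np.sqrt(a[2]+a[:2]@a[:2])
g0=ray('top',[[145,223]],.232)[0]; o0=ray('top',[[137,325]],.232)[0]; print('lid ray',g0,'orange',o0)
for n,c in(('grey',g0),('orange',o0)):
  A=np.concatenate([W.reshape(-1,3),S.reshape(-1,3)]); near=np.hypot(*(A[:,:2]-c[:2]).T)<.11; A=A[near]
  L=A[(A[:,2]>.215)&(A[:,2]<.26)]; print(n,'lid',L.mean(0),L.min(0),L.max(0))
  Wn=S.reshape(-1,3); Wn=Wn[(np.hypot(*(Wn[:,:2]-c[:2]).T)<.09)]; 
  for a,b in((.01,.05),(.05,.09)):
    B=Wn[(Wn[:,2]>a)&(Wn[:,2]<b)]; print(n,a,len(B),circ(B))
  H=A[(A[:,2]>.11)&(A[:,2]<.2)&(np.hypot(*(A[:,:2]-c[:2]).T)>.065)]; print('handle',H.mean(0),len(H))
print('spout/neck', [ (W[v,u]).round(3) for u,v in((291,205),(291,170),(291,140))])
A=S.reshape(-1,3); 
mc=ray('top',[[cx,cy]],.001)[0]
N=A[(abs(A[:,1]-mc[1])<.04)&(A[:,2]>.13)&(A[:,2]<.4)&(abs(A[:,0]-mc[0]-.06)<.13)]; print('neck y',np.median(N[:,1]),N.min(0),N.max(0))
for n,a in(('teapot',(397,163)),('cupb',(230,146)),('cupa',(201,122)),('tin',(280,115)),('spoon',(230,319)),('spoonend',(226,265))): print(n,W[a[1],a[0]].round(3))
cv2.imwrite('pics/crop.png',cv2.resize(im[170:370,90:340,::-1],None,fx=3,fy=3))
E
```

```text
mat 289.7156982421875 226.5 [[ 0.52717651 -0.13092505  0.001     ]] [[ 0.52770568 -0.0671366   0.001     ]
 [ 0.52663465 -0.19465394  0.001     ]]
mat side [ 0.46568067 -0.1933861  -0.00711942] [ 0.58712128 -0.08106071  0.00715757]
lid ray [0.50515134 0.15526725 0.232     ] orange [0.30976443 0.1622743  0.232     ]
grey lid [0.50211656 0.16226847 0.23054503] [0.44513078 0.11023484 0.215034  ] [0.55325185 0.21149612 0.24455123]
grey 0.01 307 (array([0.50538837, 0.16128312]), np.float64(0.04142578805380789))
grey 0.05 334 (array([0.50530327, 0.15926989]), np.float64(0.04347094982170144))
handle [0.58133089 0.14675887 0.16103485] 333
orange lid [0.30931756 0.16875146 0.23118984] [0.249104   0.11926914 0.21503591] [0.35826188 0.21883799 0.24494191]
orange 0.01 312 (array([0.30973173, 0.16932799]), np.float64(0.04073162243179434))
orange 0.05 324 (array([0.30923208, 0.1701015 ]), np.float64(0.041066245502865764))
handle [0.3850196  0.1879149  0.16278009] 391
spout/neck [array([ 0.526, -0.131,  0.304]), array([ 0.58 , -0.132,  0.348]), array([ 0.636, -0.132,  0.342])]
neck y -0.1230702787156188 [ 0.51826769 -0.13730862  0.13023532] [ 0.69822008 -0.1140117   0.34827597]
teapot [ 0.66  -0.379  0.094]
cupb [0.732 0.017 0.005]
cupa [0.797 0.092 0.004]
tin [ 0.772 -0.11   0.112]
spoon [0.308 0.012 0.005]
spoonend [0.434 0.021 0.019]
```

View pics/crop.png

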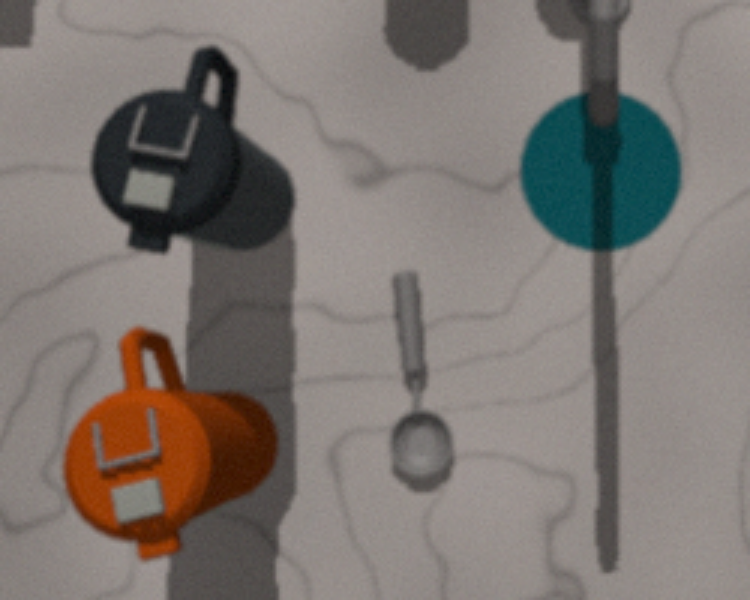

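The crop confirms the dark grey pitcher with its white clip tab, handle to the back (+x), and nothing between it and the mat. Pitcher is at about (0.505, 0.160) and the mat at (0.527, -0.131). I'll push along -y with a tilted gripper at half opening, so both tips touch.

```bash
cat > plan.py <<'E'
# usage: plan.py x y z tilt_deg yaw_deg [step_m] : rows of tool-frame shift/turn to the goal
import sys, json
from h import *
from scipy.spatial.transform import Rotation as Ro, Slerp
def goal(tilt,yaw):
    t,a=np.radians([tilt,yaw]); M=np.array([[0,np.cos(t),-np.sin(t)],[1,0,0],[0,-np.sin(t),-np.cos(t)]]).T
    return Ro.from_euler('z',a)*Ro.from_matrix(M)
if __name__=='__main__':
    a=[float(v) for v in sys.argv[1:]]; st=a[5] if len(a)>5 else .036
    o=bot.get_obs(); p=np.array(o['eef_pos']); R=Ro.from_quat(o['tool_rot']); G=goal(a[3],a[4]); q=np.array(a[:3])
    n=int(np.ceil(max(np.linalg.norm(q-p)/st,np.degrees((R.inv()*G).magnitude())/6,1))); S=Slerp([0,1],Ro.concatenate([R,G]))
    w=(R.inv()*G).as_rotvec()/n/np.pi; print('rows',n,'clock',o['clock'],'turn',w.round(4))
    for i in range(n): print(list((S(i/n).inv().apply((q-p)/n)/.2).round(3)))
E
python3 plan.py 0.36 -0.05 0.42 0 0
```

```text
rows 13 clock 0.1 turn [-0.     -0.     -0.0272]
[np.float64(0.116), np.float64(-0.114), np.float64(-0.066)]
[np.float64(0.125), np.float64(-0.103), np.float64(-0.066)]
[np.float64(0.133), np.float64(-0.092), np.float64(-0.066)]
[np.float64(0.141), np.float64(-0.081), np.float64(-0.066)]
[np.float64(0.147), np.float64(-0.068), np.float64(-0.066)]
[np.float64(0.152), np.float64(-0.055), np.float64(-0.066)]
[np.float64(0.156), np.float64(-0.042), np.float64(-0.066)]
[np.float64(0.159), np.float64(-0.029), np.float64(-0.066)]
[np.float64(0.161), np.float64(-0.015), np.float64(-0.066)]
[np.float64(0.162), np.float64(-0.001), np.float64(-0.066)]
[np.float64(0.161), np.float64(0.013), np.float64(-0.066)]
[np.float64(0.16), np.float64(0.026), np.float64(-0.066)]
[np.float64(0.157), np.float64(0.04), np.float64(-0.066)]
```

{"name": "apply_moves", "arguments": {
  "steps": [
    [[0.116,-0.114,-0.066],[0,0,-0.027],0.5],
    [[0.125,-0.103,-0.066],[0,0,-0.027],0.5],
    [[0.133,-0.092,-0.066],[0,0,-0.027],0.5],
    [[0.141,-0.081,-0.066],[0,0,-0.027],0.5],
    [[0.147,-0.068,-0.066],[0,0,-0.027],0.5],
    [[0.152,-0.055,-0.066],[0,0,-0.027],0.5],
    [[0.156,-0.042,-0.066],[0,0,-0.027],0.5],
    [[0.159,-0.029,-0.066],[0,0,-0.027],0.5]
  ]
}}

```text
clock: 0.77
eef_pos: [0.3074, -0.2019, 0.3543]
tool_rot: [0.841, 0.54, -0.0, -0.0]
ft_force: [0.9, 0.5, 0.1]
grip_width: 0.0432
grasp_force: 0.0
```

{"name": "apply_moves", "arguments": {
  "steps": [
    [[0.161,-0.015,-0.066],[0,0,-0.027],0.5],
    [[0.162,0,-0.066],[0,0,-0.027],0.5],
    [[0.161,0.013,-0.066],[0,0,-0.027],0.5],
    [[0.16,0.026,-0.066],[0,0,-0.027],0.5],
    [[0.157,0.04,-0.066],[0,0,-0.027],0.5],
    [[0,0,0],[0,0,0],0.5],
    [[0,0,0],[0,0,0],0.5],
    [[0,0,0],[0,0,0],0.5]
  ]
}}

```text
clock: 1.43
eef_pos: [0.3617, -0.0511, 0.4193]
tool_rot: [0.71, 0.704, -0.001, -0.0]
ft_force: [-0.9, -0.9, 0.3]
grip_width: 0.0429
grasp_force: 0.0
```

```bash
python3 plan.py 0.47 0.30 0.38 40 -2
```

```text
rows 11 clock 1.4333 turn [ 0.0002 -0.0202  0.0008]
[np.float64(0.16), np.float64(0.048), np.float64(0.018)]
[np.float64(0.161), np.float64(0.048), np.float64(0.008)]
[np.float64(0.161), np.float64(0.047), np.float64(-0.003)]
[np.float64(0.161), np.float64(0.047), np.float64(-0.013)]
[np.float64(0.16), np.float64(0.046), np.float64(-0.023)]
[np.float64(0.158), np.float64(0.046), np.float64(-0.033)]
[np.float64(0.156), np.float64(0.046), np.float64(-0.043)]
[np.float64(0.153), np.float64(0.045), np.float64(-0.053)]
[np.float64(0.149), np.float64(0.045), np.float64(-0.063)]
[np.float64(0.145), np.float64(0.044), np.float64(-0.072)]
[np.float64(0.14), np.float64(0.044), np.float64(-0.081)]
```

{"name": "apply_moves", "arguments": {
  "steps": [
    [[0.16,0.048,0.018],[0,-0.02,0],0.5],
    [[0.161,0.048,0.008],[0,-0.02,0],0.5],
    [[0.161,0.047,-0.003],[0,-0.02,0],0.5],
    [[0.161,0.047,-0.013],[0,-0.02,0],0.5],
    [[0.16,0.046,-0.023],[0,-0.02,0],0.5],
    [[0.158,0.046,-0.033],[0,-0.02,0],0.5],
    [[0.156,0.046,-0.043],[0,-0.02,0],0.5],
    [[0.153,0.045,-0.053],[0,-0.02,0],0.5]
  ]
}}

```text
clock: 2.1
eef_pos: [0.4393, 0.2047, 0.3913]
tool_rot: [0.689, 0.681, -0.178, 0.176]
ft_force: [0.9, -0.9, 0.7]
grip_width: 0.0426
grasp_force: 0.0
```

```bash
python3 plan.py 0.495 0.305 0.30 40 4
```

```text
rows 5 clock 2.1 turn [-0.0029 -0.0122 -0.0043]
[np.float64(0.133), np.float64(0.054), np.float64(0.031)]
[np.float64(0.133), np.float64(0.056), np.float64(0.026)]
[np.float64(0.133), np.float64(0.058), np.float64(0.022)]
[np.float64(0.133), np.float64(0.059), np.float64(0.017)]
[np.float64(0.133), np.float64(0.061), np.float64(0.013)]
```

{"name": "apply_moves", "arguments": {
  "steps": [
    [[0.133,0.054,0.031],[-0.003,-0.012,-0.004],0.5],
    [[0.133,0.056,0.026],[-0.003,-0.012,-0.004],0.5],
    [[0.133,0.058,0.022],[-0.003,-0.012,-0.004],0.5],
    [[0.133,0.059,0.017],[-0.003,-0.012,-0.004],0.5],
    [[0.133,0.061,0.013],[-0.003,-0.012,-0.004],0.5],
    [[0,0,0],[0,0,0],0.5],
    [[0,0,0],[0,0,0],0.5],
    [[0,0,0],[0,0,0],0.5]
  ]
}}

```text
clock: 2.77
eef_pos: [0.4949, 0.3043, 0.3006]
tool_rot: [0.643, 0.687, -0.231, 0.249]
ft_force: [0.5, -0.4, 1.5]
grip_width: 0.0429
grasp_force: 0.0
```

```bash
python3 plan.py 0.499 0.26 0.040 40 4; python3 - <<'E'
from h import *
im,d=camera('side'); cv2.imwrite('pics/side1.png',im[...,::-1])
print(bot.get_obs()['joint_pos'])
E
```

```text
rows 8 clock 2.7667 turn [ 0.     -0.0002 -0.0001]
[np.float64(0.083), np.float64(0.0), np.float64(0.143)]
[np.float64(0.083), np.float64(0.0), np.float64(0.143)]
[np.float64(0.083), np.float64(0.0), np.float64(0.143)]
[np.float64(0.083), np.float64(0.0), np.float64(0.143)]
[np.float64(0.083), np.float64(0.0), np.float64(0.143)]
[np.float64(0.083), np.float64(0.001), np.float64(0.143)]
[np.float64(0.083), np.float64(0.001), np.float64(0.143)]
[np.float64(0.083), np.float64(0.001), np.float64(0.143)]
[ 0.7903092   0.76473534  0.78499365  2.08833499 -0.5008538   2.42520905]
```

View pics/side1.png

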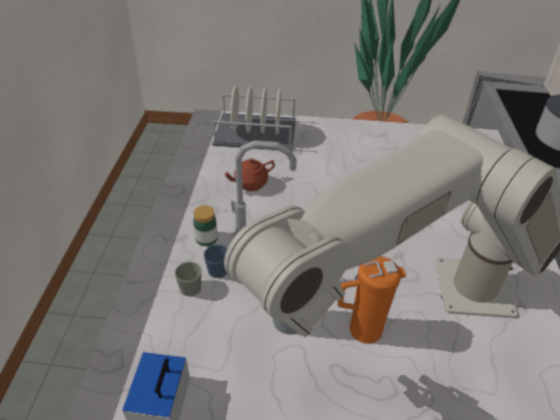

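The side view shows the wrist hanging in front of the grey pitcher and the forearm passing near the orange one. Joint 4 is close to its limit, so I'll check clearance numerically while descending.

{"name": "apply_moves", "arguments": {
  "steps": [
    [[0.083,0,0.143],[0,0,0],0.5],
    [[0.083,0,0.143],[0,0,0],0.5],
    [[0,0,0],[0,0,0],0.5],
    [[0,0,0],[0,0,0],0.5],
    [[0,0,0],[0,0,0],0.5],
    [[0,0,0],[0,0,0],0.5],
    [[0,0,0],[0,0,0],0.5],
    [[0,0,0],[0,0,0],0.5]
  ]
}}

```text
clock: 3.48
eef_pos: [0.4958, 0.296, 0.2376]
tool_rot: [0.643, 0.688, -0.228, 0.249]
ft_force: [0.1, 0.6, -0.4]
grip_width: 0.0425
grasp_force: 0.0
```

```bash
python3 - <<'E'
from h import *
print(np.round(bot.get_obs()['joint_pos'],3))
im,d=camera('side'); im2,d2=camera('top'); cv2.imwrite('pics/top1.png',im2[...,::-1])
S=cloud('side',d); W=cloud('top',d2)
A=np.concatenate([S.reshape(-1,3),W.reshape(-1,3)]); A=A[np.concatenate([d.ravel(),d2.ravel()])>0]
for n,c,r in(('orange',(.31,.167),.10),('grey',(.505,.16),.10)):
    B=A[(np.hypot(A[:,0]-c[0],A[:,1]-c[1])<r)&(A[:,2]>.25)]; print(n,len(B),np.sort(B[:,2])[:60:6].round(3))
    if len(B): print(B[B[:,2].argsort()[:3]].round(3))
E
```

```text
[ 0.781  0.754  0.601  1.906 -0.506  2.413]
orange 3777 [0.552 0.554 0.554 0.555 0.556 0.557 0.558 0.558 0.559 0.559]
[[0.283 0.192 0.552]
 [0.288 0.196 0.552]
 [0.285 0.193 0.553]]
grey 0 []
```

View pics/top1.png

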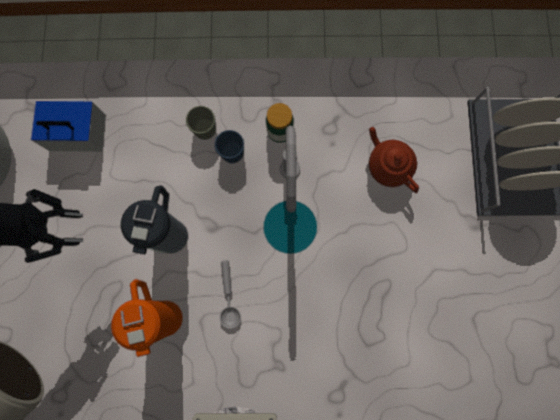

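The top view shows two fingertips at (75,213) and (82,240), both facing the grey pitcher at (145,223). The arm is well above the orange one and joint 4 is easing off, so I continue down.

```bash
python3 plan.py 0.499 0.265 0.042 40 4 0.034
```

```text
rows 6 clock 3.5833 turn [ 0.0002 -0.0004 -0.0002]
[np.float64(0.083), np.float64(0.0), np.float64(0.141)]
[np.float64(0.084), np.float64(0.0), np.float64(0.141)]
[np.float64(0.084), np.float64(0.001), np.float64(0.141)]
[np.float64(0.084), np.float64(0.001), np.float64(0.141)]
[np.float64(0.084), np.float64(0.001), np.float64(0.141)]
[np.float64(0.084), np.float64(0.001), np.float64(0.141)]
```

{"name": "apply_moves", "arguments": {
  "steps": [
    [[0.084,0,0.141],[0,0,0],0.5],
    [[0.084,0,0.141],[0,0,0],0.5],
    [[0.084,0,0.141],[0,0,0],0.5],
    [[0.084,0,0.141],[0,0,0],0.5],
    [[0.084,0,0.141],[0,-0.001,0],0.5],
    [[0.084,0,0.141],[0,-0.001,0],0.5],
    [[0,0,0],[0,0,0],0.5],
    [[0,0,0],[0,0,0],0.5]
  ]
}}

```text
clock: 4.25
eef_pos: [0.4971, 0.264, 0.0401]
tool_rot: [0.64, 0.687, -0.234, 0.251]
ft_force: [-0.2, 0.2, 0.9]
grip_width: 0.0426
grasp_force: 0.0
```

```bash
python3 - <<'E'
from h import *
o=bot.get_obs(); print(np.round(o['joint_pos'],3),o['eef_pos'],o['ft_force'])
from scipy.spatial.transform import Rotation as Ro
z=Ro.from_quat(o['tool_rot']).apply([0,0,1]); print('z',z)
im,d=camera('top'); im2,d2=camera('side'); A=np.concatenate([cloud('top',d)[d>0],cloud('side',d2)[d2>0]])
p=np.array(o['eef_pos']); r=Ro.from_quat(o['tool_rot']).inv().apply(A-p)
B=(abs(r[:,1])<.06)&(abs(r[:,0])<.014)&(r[:,2]>0)&(r[:,2]<.05)&(A[:,2]>.008); print('tips tool z',np.sort(r[B,2])[::-1][:40:5].round(4),'lowest',np.sort(A[B,2])[:20:5])
x=r[B]; print('y-ext',np.percentile(abs(x[:,1]),[5,95]))
cv2.imwrite('pics/side2.png',cv2.resize(im2[180:400,180:440,::-1],None,fx=2.5,fy=2.5))
E
```

```text
[ 0.747  0.87   0.283  1.47  -0.527  2.381] [0.49709444 0.26403162 0.0401221 ] [-0.21410315  0.21885211  0.85232553]
z [ 0.04502872 -0.64339205 -0.76421141]
tips tool z [0.0144 0.0093 0.0066 0.0049 0.0025] lowest [0.02997698 0.03850031 0.04015329 0.04212907]
y-ext [0.02191825 0.03357809]
```

View pics/side2.png

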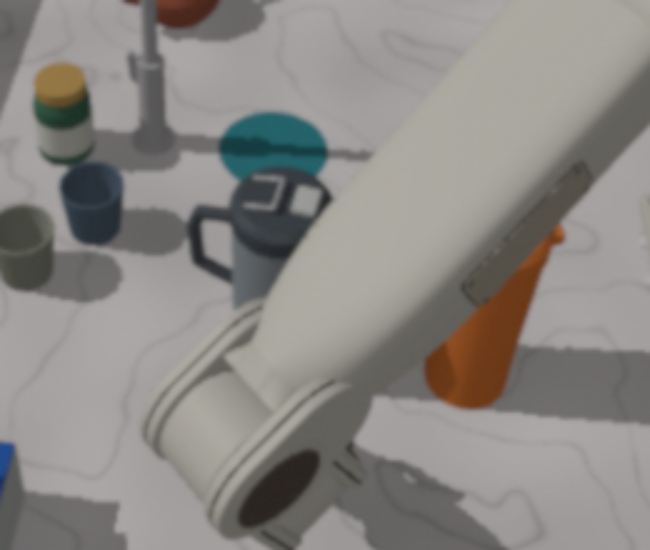

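The side view shows the arm clear of the orange pitcher, the grey one still upright, and the mat beyond it. The tips are about 29 mm up, so I lower by 8 mm and approach.

{"name": "apply_moves", "arguments": {
  "steps": [
    [[0.026,0,0.03],[0,0,0],0.5],
    [[-0.019,0,0.016],[0,0,0],0.5],
    [[-0.019,0,0.016],[0,0,0],0.5],
    [[-0.019,0,0.016],[0,0,0],0.5],
    [[-0.019,0,0.016],[0,0,0],0.5],
    [[-0.019,0,0.016],[0,0,0],0.5],
    [[-0.019,0,0.016],[0,0,0],0.5],
    [[-0.019,0,0.016],[0,0,0],0.5]
  ]
}}

```text
clock: 5.02
eef_pos: [0.5006, 0.2298, 0.0333]
tool_rot: [0.641, 0.687, -0.232, 0.251]
ft_force: [-0.3, -0.1, 0.1]
grip_width: 0.0428
grasp_force: 0.0
```

{"name": "apply_moves", "arguments": {
  "steps": [
    [[-0.015,0,0.013],[0,0,0],0.5],
    [[-0.015,0,0.013],[0,0,0],0.5],
    [[-0.015,0,0.013],[0,0,0],0.5],
    [[-0.019,0,0.016],[0,0,0],0.5],
    [[-0.023,0,0.019],[0,0,0],0.5],
    [[-0.023,0,0.019],[0,0,0],0.5],
    [[-0.023,0,0.019],[0,0,0],0.5],
    [[-0.015,0,0.013],[0,0,0],0.5]
  ]
}}

```text
clock: 5.68
eef_pos: [0.5032, 0.1913, 0.033]
tool_rot: [0.641, 0.687, -0.232, 0.251]
ft_force: [-0.0, 3.6, -1.0]
grip_width: 0.0429
grasp_force: 1.4
```

```bash
cat > look.py <<'E'
import sys
from h import *
o=bot.get_obs(); print(round(o['clock'],2),np.round(o['eef_pos'],4),np.round(o['tool_rot'],3),np.round(o['ft_force'],1),np.round(o['joint_pos'],2))
im,d=camera('top'); W=cloud('top',d)
h=cv2.cvtColor(im,cv2.COLOR_RGB2HSV)
L=W[(W[...,2]>.222)&(W[...,2]<.25)&(W[...,0]>.42)&(W[...,0]<.57)&(W[...,1]<.22)&(W[...,1]>-.2)]
c,r=cv2.minEnclosingCircle(L[:,:2].astype(np.float32)); print('lid',len(L),L.mean(0).round(4),np.percentile(L,[1,99],axis=0).round(3).tolist())
if len(sys.argv)>1: cv2.imwrite(f'pics/{sys.argv[1]}.png',im[...,::-1])
E
python3 look.py; python3 - <<'E'
import sys; sys.argv=['x']
from h import *
z=np.load('top0.npz'); W=cloud('top',z['d'])
L=W[(W[...,2]>.222)&(W[...,2]<.25)&(W[...,0]>.42)&(W[...,0]<.57)&(W[...,1]<.22)&(W[...,1]>-.2)]
print('before',len(L),L.mean(0).round(4),np.percentile(L,[1,99],axis=0).round(3).tolist())
E
```

```text
5.68 [0.5032 0.1913 0.033 ] [ 0.641  0.687 -0.232  0.251] [-0.   3.6 -1. ] [ 0.65  0.79  0.11  1.31 -0.57  2.28]
lid 1830 [0.5048 0.1366 0.2325] [[0.459, 0.093, 0.223], [0.55, 0.182, 0.243]]
before 1827 [0.5039 0.1569 0.2325] [[0.459, 0.113, 0.223], [0.55, 0.204, 0.243]]
```

Contact is good: it slides upright at 3.6 N, with TCP-to-axis offset about 53 mm. I continue.

{"name": "apply_moves", "arguments": {
  "steps": [
    [[-0.019,0,0.016],[0,0,0],0.5],
    [[-0.027,0,0.022],[0,0,0],0.5],
    [[-0.031,0,0.026],[0,0,0],0.5],
    [[-0.031,0,0.026],[0,0,0],0.5],
    [[-0.031,0,0.026],[0,0,0],0.5],
    [[-0.031,0,0.026],[0,0,0],0.5],
    [[-0.031,0,0.026],[0,0,0],0.5],
    [[-0.023,0,0.019],[0,0,0],0.5]
  ]
}}

```text
clock: 6.4
eef_pos: [0.5072, 0.1322, 0.0332]
tool_rot: [0.641, 0.687, -0.232, 0.251]
ft_force: [-0.2, 1.6, -1.2]
grip_width: 0.0427
grasp_force: 1.2
```

{"name": "apply_moves", "arguments": {
  "steps": [
    [[-0.023,0.0005,0.019],[0,0,0],0.5],
    [[-0.031,0.0005,0.026],[0,0,0],0.5],
    [[-0.031,0.0005,0.026],[0,0,0],0.5],
    [[-0.031,0.0005,0.026],[0,0,0],0.5],
    [[-0.031,0.0005,0.026],[0,0,0],0.5],
    [[-0.031,0.0005,0.026],[0,0,0],0.5],
    [[-0.031,0.0005,0.026],[0,0,0],0.5],
    [[-0.019,0,0.016],[0,0,0],0.5]
  ]
}}

```text
clock: 7.07
eef_pos: [0.5121, 0.073, 0.0333]
tool_rot: [0.641, 0.687, -0.232, 0.251]
ft_force: [0.9, 3.0, -2.4]
grip_width: 0.0429
grasp_force: 1.2
```

```bash
python3 look.py top2
```

```text
7.07 [0.5121 0.073  0.0333] [ 0.641  0.687 -0.232  0.251] [ 0.9  3.  -2.4] [ 0.48  0.69 -0.11  1.09 -0.63  2.08]
lid 2297 [0.5108 0.0609 0.2335] [[0.466, -0.023, 0.223], [0.559, 0.218, 0.248]]
```

View pics/top2.png

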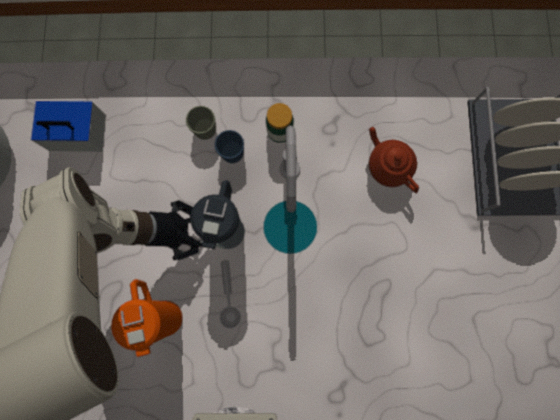

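The grey pitcher is upright at (214,220), with the tips behind it and the mat ahead at (290,227). It is on line, about 150 mm short.

{"name": "apply_moves", "arguments": {
  "steps": [
    [[-0.023,0.001,0.019],[0,0,0],0.5],
    [[-0.031,0.001,0.026],[0,0,0],0.5],
    [[-0.031,0.001,0.026],[0,0,0],0.5],
    [[-0.031,0.001,0.026],[0,0,0],0.5],
    [[-0.031,0.001,0.026],[0,0,0],0.5],
    [[-0.031,0.001,0.026],[0,0,0],0.5],
    [[-0.031,0.001,0.026],[0,0,0],0.5],
    [[-0.023,0.001,0.019],[0,0,0],0.5]
  ]
}}

```text
clock: 7.78
eef_pos: [0.5179, 0.0129, 0.0333]
tool_rot: [0.641, 0.687, -0.232, 0.251]
ft_force: [-0.2, 2.7, -1.1]
grip_width: 0.0427
grasp_force: 1.5
```

{"name": "apply_moves", "arguments": {
  "steps": [
    [[-0.023,0.001,0.019],[0,0,0],0.5],
    [[-0.031,0.001,0.026],[0,0,0],0.5],
    [[-0.031,0.001,0.026],[0,0,0],0.5],
    [[-0.031,0.001,0.026],[0,0,0],0.5],
    [[-0.031,0.001,0.026],[0,0,0],0.5],
    [[-0.031,0.001,0.026],[0,0,0],0.5],
    [[-0.023,0.001,0.019],[0,0,0],0.5],
    [[-0.015,0.001,0.013],[0,0,0],0.5]
  ]
}}

```text
clock: 8.45
eef_pos: [0.5233, -0.0431, 0.0333]
tool_rot: [0.642, 0.687, -0.232, 0.251]
ft_force: [-0.2, 2.5, -0.8]
grip_width: 0.0429
grasp_force: 1.6
```

```bash
cat > look2.py <<'E'
from h import *
o=bot.get_obs(); print(round(o['clock'],2),np.round(o['eef_pos'],4),np.round(o['ft_force'],1))
im,d=camera('top'); W=cloud('top',d); im2,d2=camera('side'); S=cloud('side',d2)
L=W[(W[...,2]>.222)&(W[...,2]<.248)&(W[...,0]>.44)&(W[...,0]<.6)&(W[...,1]<o['eef_pos'][1]-.002)&(W[...,1]>-.25)]
print('lid',len(L),L.mean(0).round(4),np.percentile(L,[1,99],axis=0).round(3).tolist())
B=S[(S[...,2]>.012)&(S[...,2]<.05)&(S[...,0]>.46)&(S[...,0]<.6)&(S[...,1]<o['eef_pos'][1]-.02)&(S[...,1]>-.22)]
if len(B)>20:
    A=np.c_[2*B[:,:2],np.ones(len(B))]; a=np.linalg.lstsq(A,(B[:,:2]**2).sum(1),rcond=None)[0]; print('foot',len(B),a[:2],np.sqrt(a[2]+a[:2]@a[:2]))
cv2.imwrite('pics/fin.png',np.hstack([im[130:330,180:400,::-1].repeat(2,0).repeat(2,1)[:400], im2[130:330,200:400,::-1].repeat(2,0).repeat(2,1)[:400]])[:, :800])
E
python3 look2.py
```

```text
8.45 [ 0.5233 -0.0431  0.0333] [-0.2  2.5 -0.8]
lid 1678 [ 0.5231 -0.0914  0.2327] [[0.48, -0.138, 0.223], [0.57, -0.049, 0.242]]
```

About 36 mm are left; I finish with decreasing steps.

{"name": "apply_moves", "arguments": {
  "steps": [
    [[-0.019,0,0.016],[0,0,0],0.5],
    [[-0.023,0,0.019],[0,0,0],0.5],
    [[-0.023,0,0.019],[0,0,0],0.5],
    [[-0.023,0,0.019],[0,0,0],0.5],
    [[-0.019,0,0.016],[0,0,0],0.5],
    [[-0.015,0,0.013],[0,0,0],0.5],
    [[-0.011,0,0.01],[0,0,0],0.5],
    [[-0.006,0,0.005],[0,0,0],0.5]
  ]
}}

```text
clock: 9.22
eef_pos: [0.5261, -0.0788, 0.0333]
tool_rot: [0.642, 0.687, -0.232, 0.251]
ft_force: [-1.1, 5.2, 1.9]
grip_width: 0.0425
grasp_force: 2.0
```

```bash
python3 look2.py
```

```text
9.22 [ 0.5261 -0.0788  0.0333] [-1.1  5.2  1.9]
lid 1563 [ 0.5239 -0.1292  0.2325] [[0.482, -0.174, 0.224], [0.571, -0.085, 0.243]]
```

Centred at about (0.527, -0.130). Now I back straight off.

{"name": "apply_moves", "arguments": {
  "steps": [
    [[0.015,0,-0.013],[0,0,0],0.5],
    [[0.038,0,-0.032],[0,0,0],0.5],
    [[0.06,0,-0.05],[0,0,0],0.5],
    [[0.07,0,-0.06],[0,0,0],0.5],
    [[0.07,0,-0.06],[0,0,0],0.5],
    [[0.06,0,-0.06],[0,0,0],0.5],
    [[0.02,0,-0.12],[0,0,0],0.5],
    [[0,0,0],[0,0,0],0.5]
  ]
}}

```text
clock: 9.98
eef_pos: [0.5204, 0.0269, 0.0526]
tool_rot: [0.64, 0.688, -0.23, 0.253]
ft_force: [0.2, 1.2, -0.1]
grip_width: 0.0425
grasp_force: 0.0
```

{"name": "apply_moves", "arguments": {
  "steps": [
    [[0,0,-0.1],[0,0,0],0.5],
    [[0,0,-0.1],[0,0,0],0.5],
    [[0,0,-0.1],[0,0,0],0.5],
    [[0,0,0],[0,0,0],0.5],
    [[0,0,0],[0,0,0],0.5],
    [[0,0,0],[0,0,0],0.5],
    [[0,0,0],[0,0,0],0.5],
    [[0,0,0],[0,0,0],0.5]
  ]
}}

```text
clock: 10.65
eef_pos: [0.5153, 0.0606, 0.096]
tool_rot: [0.641, 0.687, -0.233, 0.251]
ft_force: [0.7, 0.7, 0.2]
grip_width: 0.0428
grasp_force: 0.0
```

```bash
python3 look2.py
```

```text
10.65 [0.5153 0.0606 0.096 ] [0.7 0.7 0.2]
lid 1573 [ 0.5239 -0.1295  0.2324] [[0.482, -0.174, 0.223], [0.571, -0.085, 0.243]]
```

View pics/fin.png

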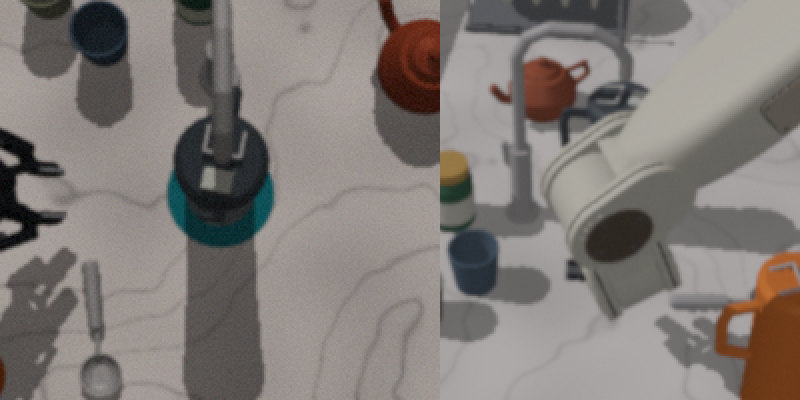

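The picture shows the pitcher upright under the spout at (222,160), with its foot's near edge at about y=222 px and the mat's near edge at 245 px, so it is inside all round. The gripper is clear at the left.

```bash
python3 -c "
from workcell import bot; print(bot.job_done())"
```

```text
the job is handed in; nothing more can be done
None
```

The grey pitcher stands upright and still on the teal mat, within about 5 mm of its centre by camera; the robot is clear, and the job was handed in at about 11 s (its verdict was not shown).

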